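# Drift the easel ledge into line, bolt it and draw the drift

### The arm

A 7-joint arm with a two-finger parallel gripper is mounted at the origin on a cart in front of the work surface, level with it; the furniture and walls round the work are solid. World frame = base frame: x ahead of the robot, y to its left, z up, the work surface at z = 0. Lengths are in m, angles in rad, forces in N, time in s.
With the tool pointing down it reaches from about 0.425 to 0.875 m from the base axis. Payload 8.4 kg.
Tool frame: the origin (TCP) lies midway between the tips of the shut fingers; the grasp point (between the pads) lies 19 mm behind it; z points along the fingers, y is the line along which they close (so a half turn about z gives the same grasp; the last joint's range is limited). The gripper opens to 85 mm and grips with 20 to 120 N. Pads are 22 mm wide; open, the fingers measure 114 mm over their backs; the gripper's body (76 mm by 85 mm) begins 54 mm behind the grasp point. The pads swing forward as they close: fully open they stand 13 mm farther back than shut.
Start: joints at [1.23, 0.333, 0.04, 1.465, -0.013, 1.343, -0.059], TCP at [0.156, -0.631, 0.231] pointing down, gripper open.
Joint ranges: [-2.58, 2.58], [-0.38, 2.09], [-1.3, 1.39], [0.25, 2.4], [-1.5, 4.64], [0.08, 2.09], [-2.65, 2.65]. Speed limits (rad/s): [2.22, 2.22, 2.79, 2.79, 3.14, 3.14, 3.14].

### API

Orientations are given as a 3x3 rotation matrix whose columns are the frame's x, y, z axes.
In Python, from station import monitor, capture, ticket, search_frame, place_of gives the robot as it stands. The module is installed in compiled form; this text tells all that it offers.
- The arm moves only by the tool carry_out, never from a script. Its argument "moves" is a list that holds one entry, the list of rows, each a list of 6 numbers: the shift along the tool's x, y, z scaled (see below), then the turn, a rotation vector about the tool's x, y, z scaled (see below). In form: [[[x, y, z, rx, ry, rz], ...]]. A call has 1 to 20 rows; each row shifts and turns the commanded pose from where the row before left it, along the tool's axes as they then stand; what a row does not reach is not made up. The controller multiplies each number of a shift by 0.06 m and each number of a turn by 8 degrees. A row lasts 1/8 s, in which the tool goes at most 62.5 mm and 10.7 degrees, less where a joint would pass 70% of its speed; a pose out of reach is approached as far as the arm can. A call with a number of a shift or a turn outside -1 to 1 is refused whole. A call with a gripper value outside its range is refused whole. "gripper" is the opening, from 0 (shut) to 1 (fully open), set as the call begins (left out, the last holds). The fingers move at their own pace and stop on an object; "newtons" is the grip in N (left out, the last holds). Time passes only in rows, so rows that do not move let the fingers close. It gives the time, the measured TCP pose, the force, the opening and the grip force at its end, in the units of the state.
- monitor.read_state(): the state, without advancing time (a new reading comes with each control period).
- capture(name): name is "side" or "top"; returns a dict with "img" (420x560x3 uint8, red, green, blue), "intrinsics" (3x3 intrinsics, pixels), "D" ([k1, k2, p1, p2, k3] as OpenCV has them; the pictures are not rectified), "R" (3x3) and "t" (3): a world point X has camera coordinates R X + t. Camera axes: x right, y down, z forward; pixel columns grow to the right and rows downward; lengths in m; the calibration is good to about 2 mm. A picture is of the moment at which its call begins. There is no depth.
- ticket.job_done(): hands the job in; it is judged then, once.
Trained networks look in a picture, given as the dict that the camera call returned (one of the last four; its "shot" number tells which), for a name from the list of things; names that differ only in an ending like _2 or _b are one class to them, and where a whole thing is asked for, a point or a joint stands for the part that bears it (a point fixed in the world has none). Each returns a list of dicts, best first, with "score" (0 to 1); they miss things now and then, are a little off and sometimes report something else, mostly with a low value. They report only what shows in the picture. A call takes as long as a camera call.
- search_frame(picture, label): "extent" ([centre column, centre row, width, height] in pixels, round what is visible of it).
- place_of(picture, label): "location" ([column, row] in pixels: a listed point, or the origin of a listed thing).
The state is a dict: "t": time; "q": joint angles; "joint_vel": joint speeds; "effort": joint torques, N m; "eef_pos": TCP position; "orientation": TCP orientation; "wrist_force": force on the tool from outside, world axes, zero at the start; "moment": the same for the moment, N m; "finger_gap": opening from 0.0 (shut) to 1.0 (fully open); "gripper_force": force on a finger pad.
Only numpy, scipy, OpenCV 4.12 (cv2) and the standard library are available. Lean on these libraries where they do the work, as an engineer would, in place of code of your own. Each camera call takes 0.05 s, during which the arm holds its last target. There are 200 camera calls.

### The job

The ledge of the little bench easel has slipped down its mast, so the hole in its blue carriage no longer lines up with the index hole in the mast beneath. Take the red-handled tapered drift from the wooden block and push it square to the slope through both holes until its collar sits on the carriage, so that the ledge is drawn up into line; leave it there while you shoot the brass barrel bolt fully home under the carriage's tail. Then draw the drift out again and stand it back in its hole in the block, fully down, with the ledge left resting on the bolt; leave the jars, the bauble and the palette alone.

Things in the scene. Friction and masses are not known exactly. Their poses are not given: they have to be found in the camera images.
- mast: Sloping aluminium mast plate (64 mm wide, 8 thick, fixed) of the grey tubular bench easel. Origin: centre of its 18.2 mm index hole on the upper face, 105 mm above the table; 80 mm free under it. x up the slope (away from the robot), y level to the left, z square out of the face, leaning 0.55 rad (31.5 deg) from vertical towards the robot. Dark guides 12 mm high at y +-26, x -15 to 35 mm.
- ledge_hole (a point): Centre of the 18.2 mm hole in the blue carriage (44 mm wide, 8 thick, lying on the mast) on its upper face, 8.5 mm out from the mast's face. The carriage bears the wooden ledge (150 mm wide, 43 to 61 mm up the slope from this hole, 33 mm high off the mast) and above it a primed panel 124 mm wide; about 0.9 kg in all; it slides along the mast's x.
- ledge (a joint): How far the carriage with the ledge is drawn up the mast, m: 0 at the lower stop, where its own weight holds it at the start, its hole 8 mm too low; 0.008 holes exactly in line; 0.016 upper stop. Slides back down to 0 when nothing holds it (about 5 N).
- bolt (a joint): Travel of the brass barrel bolt along the mast's +y (to the left), m: 0 drawn back, 0.026 fully home; about 1.5 N friction. Square bar 10 x 8 mm on the mast, 36 mm down the slope from the mast's hole, its end right of the carriage's 24 mm wide tail. With the carriage low the tail's side stops it at 0.004; in line, it passes under the tail, which then rests on it at ledge reading 0.0055.
- bolt_knob (a point): On the axis of the brass knob standing square on the bolt, 20 mm out from the mast's face: stem 11 mm in diameter, 9 to 29 mm out, with a 17 mm head 26 to 31 mm out. At bolt reading 0 it is at mast x -36, y -58 mm, at full travel y -32 mm. Steel straps 12 mm high cross the bolt at mast y -23 and -69 mm.
- drift: Loose steel drift with red handle, 119 mm long, 0.14 kg. Origin: tip; z runs up its axis to the handle. 5 mm wide near the tip, evenly tapered to 17 mm at 48 mm, parallel to 66, dark collar 26 mm wide from 66 to 71, red round handle 20 mm wide from 71 to 119 mm. Starts upright in the block, collar on its top. Home in the easel its tip is 57.5 mm below the mast's face; the push takes 5 to 15 N.
- drift_grip (a point): Middle of the drift's red handle, on its axis, 95 mm from the tip.
- block_hole (a point): Centre of the mouth of the drift's hole (20.5 mm wide, 70 mm deep) in the dark wooden block (56 x 84 x 74 mm, fixed on the table in front of the easel), 74 mm above the table. The block has two smaller empty holes of 7 and 9 mm.
- lamp_shade (a point): Middle of the blue shade of the fixed desk lamp that hangs over the table left of the work: the shade is about 160 mm wide and its lower rim is 420 mm above the table, so an arm that comes from the left must draw in close to its base before it swings past.
- bauble_work: Painted cream bauble on a card ring, 72 x 72 x 100 mm, loose bystander; origin at the centre of its underside.
- jar_green_small: Small green paint pot, 34 mm wide, 59 mm high, loose bystander; origin at the centre of its underside.
- jar_orange: Glass jar with orange paint and lid, 62 mm wide, 79 mm high, loose bystander; origin at the centre of its underside.
- palette: Rectangular palette caked with paint, 88 x 128 x 13 mm, loose bystander to the right of the work; origin at the centre of its underside.

How it is judged:
On the way, in this order (a step that is already met when the one before it is completed fails the run):
1. the drift is pushed through both holes, its tip at least 53 mm below the mast's face, and the ledge is drawn up into line (ledge reading above 5.5 mm) (z of drift in the frame of mast below -0.053 m and distance between drift and mast below 0.065 m and value of joint ledge above 0.0055 m), for 0.2 s.
2. with the drift still in, the bolt is shot at least 20 of its 26 mm (z of drift in the frame of mast below -0.053 m and distance between drift and mast below 0.065 m and value of joint bolt above 0.02 m), for 0.2 s.
3. the drift is drawn clear of both holes and the ledge stays up on the bolt (reading above 4.5 mm) (z of drift in the frame of mast above 0.012 m and value of joint ledge above 0.0045 m and value of joint bolt above 0.02 m), for 0.1 s.
At the end, for the whole second after the job is handed in: Ledge on the bolt, reading 4.5 to 8.5 mm (8 mm = holes in line); bolt shot at least 20 of 26 mm; drift at rest in its block hole, within 0.12 rad of upright, tip within 10 mm of the hole's axis and at least 60 mm below the block's top (value of joint ledge between 0.0045 and 0.0085 m and value of joint bolt above 0.02 m and horizontal distance between drift and block_hole below 0.01 m and z of drift in the frame of block_hole below -0.06 m and angle between drift's own z axis and vertical below 0.12 rad and linear speed of drift below 0.02 m/s and angular speed of drift below 0.3 rad/s); the robot touches nothing.
It fails at once if the bauble is shifted by more than 25 mm (distance of bauble_work from where it was at the start of the episode above 0.025 m).
It fails at once if the green paint pot is shifted by more than 25 mm (distance of jar_green_small from where it was at the start of the episode above 0.025 m).
It fails at once if the orange jar is shifted by more than 25 mm (distance of jar_orange from where it was at the start of the episode above 0.025 m).
It fails at once if the palette is shifted by more than 25 mm (distance of palette from where it was at the start of the episode above 0.025 m).
It also fails if it takes over 56 s, if anything falls off the work surface, if the arm or the gripper's body presses on something with over 40 N, if the wrist force passes 120 N, or if a joint passes its speed limit or range.

## Working session

There is one attempt and no reset: what is moved stays moved. The work goes in short steps, Python scripts to look and compute and a tool call to move; the robot and the scene stay as the last step left them, time stands still between calls to the robot, and variables do not carry over. Pictures are saved under pics/ and viewed, at most 12 in all, crops included, and the job is handed in when it is done.

Besides the shell and the picture viewer there is one more tool, called after "Emit:" as name([rows], argument=value, ...), one row to a line, values as JSON. carry_out: Moves the arm, as the interface text tells. Its arguments: {"type":"object","properties":{"moves":{"type":"array"},"gripper":{"type":"number"},"newtons":{"type":"number"}},"required":["moves"]}

```bash
mkdir -p pics
cat > h.py <<'E'
import numpy as np, cv2
from station import monitor, capture, ticket, search_frame, place_of
def und(p,c): return cv2.undistortPoints(np.array([[p]],float),np.array(c["intrinsics"]),np.array(c["D"]))[0,0]
def ray(p,c):
    R=np.array(c["R"]);t=np.array(c["t"]);u=und(p,c)
    d=R.T@np.array([u[0],u[1],1]);return -R.T@t,d/np.linalg.norm(d)
def tri(ps,cs):
    A=np.zeros((3,3));b=np.zeros(3);rs=[ray(p,c) for p,c in zip(ps,cs)]
    for o,d in rs:
        P=np.eye(3)-np.outer(d,d);A+=P;b+=P@o
    x=np.linalg.solve(A,b);return x,[np.linalg.norm((np.eye(3)-np.outer(d,d))@(x-o)) for o,d in rs]
def onz(p,c,z):
    o,d=ray(p,c);return o+d*(z-o[2])/d[2]
def proj(X,c):
    r,_=cv2.Rodrigues(np.array(c["R"]));return cv2.projectPoints(np.array(X,float).reshape(-1,1,3),r,np.array(c["t"],float),np.array(c["intrinsics"]),np.array(c["D"]))[0][:,0]
def both(): return capture("side"),capture("top")
def save(c,n): cv2.imwrite("pics/"+n,np.array(c["img"])[:,:,::-1])
E
python3 - <<'E'
from h import *
np.set_printoptions(precision=4,suppress=True)
s,t=both();save(s,"s0.png");save(t,"t0.png")
for c in(s,t):print(-np.array(c["R"]).T@c["t"],np.array(c["R"])[2])
for n in["mast","ledge_hole","bolt_knob","drift","drift_grip","block_hole","lamp_shade","bauble_work","jar_green_small","jar_orange","palette"]:
    L=[place_of(c,n) for c in(s,t)]
    print(n,[[(np.round(d["location"],1).tolist(),round(d["score"],2)) for d in l[:2]] for l in L])
    if all(L):print("   ",*tri([l[0]["location"] for l in L],(s,t)))
print(monitor.read_state())
E
```

```text
[ 0.2213 -1.3491  0.7221] [ 0.2194  0.8992 -0.3786]
[ 0.2795 -0.2918  1.2808] [ 0.1815 -0.0005 -0.9834]
mast [[([308.5, 269.4], 0.56)], [([288.9, 194.0], 0.67), ([270.7, 259.0], 0.61)]]
    [ 0.5481 -0.3142  0.111 ] [np.float64(0.0027058624820478386), np.float64(0.0027058624820477744)]
ledge_hole [[], [([285.8, 200.2], 0.64)]]
bolt_knob [[([305.8, 287.5], 0.5)], [([311.4, 208.1], 0.59)]]
    [ 0.5169 -0.3758  0.0974] [np.float64(0.004065548299231879), np.float64(0.004065548299231952)]
drift [[], [([269.8, 257.7], 0.44)]]
drift_grip [[([242.4, 269.8], 0.5)], [([271.7, 257.7], 0.51)]]
    [ 0.3828 -0.2638  0.1009] [np.float64(0.002380184639988497), np.float64(0.0023801846399884655)]
block_hole [[([241.2, 278.2], 0.9)], [([271.6, 259.1], 0.56)]]
    [ 0.3802 -0.2628  0.076 ] [np.float64(0.001472881247473737), np.float64(0.0014728812474736972)]
lamp_shade [[], []]
bauble_work [[([239.9, 269.8], 0.64)], [([208.1, 251.0], 0.71)]]
    [ 0.4101 -0.075  -0.0061] [np.float64(0.0039370234261455785), np.float64(0.003937023426145734)]
jar_green_small [[([276.1, 278.6], 0.66)], [([234.6, 225.5], 0
[... 321 characters left out ...]
 0.55)]]
    [ 0.395  -0.5175 -0.0068] [np.float64(0.0008346574966208078), np.float64(0.0008346574966209708)]
{'t': 1.2, 'q': array([ 1.2298,  0.3332,  0.0399,  1.4654, -0.0134,  1.3433, -0.0585]), 'joint_vel': array([ 0.0022, -0.    , -0.0016,  0.0008,  0.0005, -0.0002,  0.0009]), 'effort': array([  0.0003, -65.8314,   1.3631, -40.5821,   0.0165,   0.003 ,
         0.    ]), 'eef_pos': array([ 0.1556, -0.6311,  0.2313]), 'orientation': array([[ 0.9709,  0.2394, -0.    ],
       [ 0.2394, -0.9709,  0.0001],
       [-0.    , -0.0001, -1.    ]]), 'wrist_force': array([0.0885, 0.303 , 0.7102]), 'moment': array([-0.0472,  0.0428,  0.0065]), 'gripper_force': 0.0, 'finger_gap': 1.0014639186660836}
```

Run:
```python
import cv2
s=cv2.imread("pics/s0.png");t=cv2.imread("pics/t0.png")
cv2.imwrite("pics/t0c.png",cv2.resize(t[160:300,190:390],None,fx=4,fy=4,interpolation=cv2.INTER_CUBIC))
cv2.imwrite("pics/s0c.png",cv2.resize(s[180:330,190:390],None,fx=4,fy=4,interpolation=cv2.INTER_CUBIC))
```

```text
(no output)
```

View pics/t0c.png

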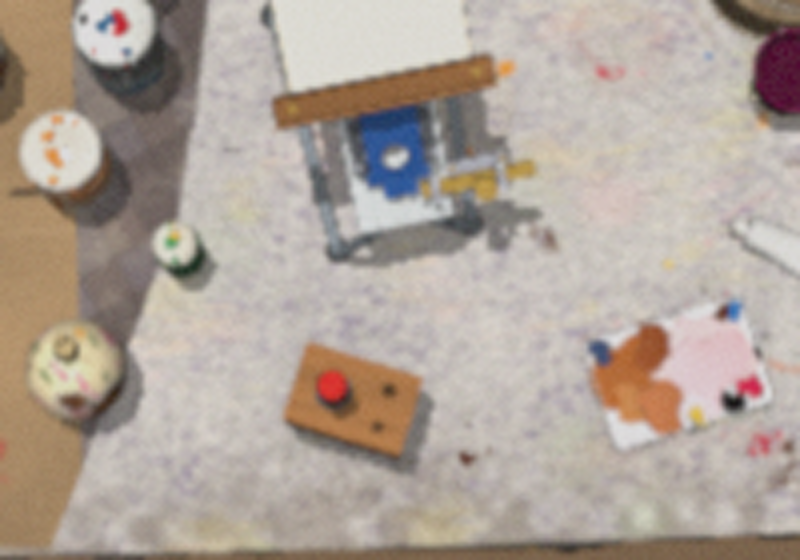

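View pics/s0c.png

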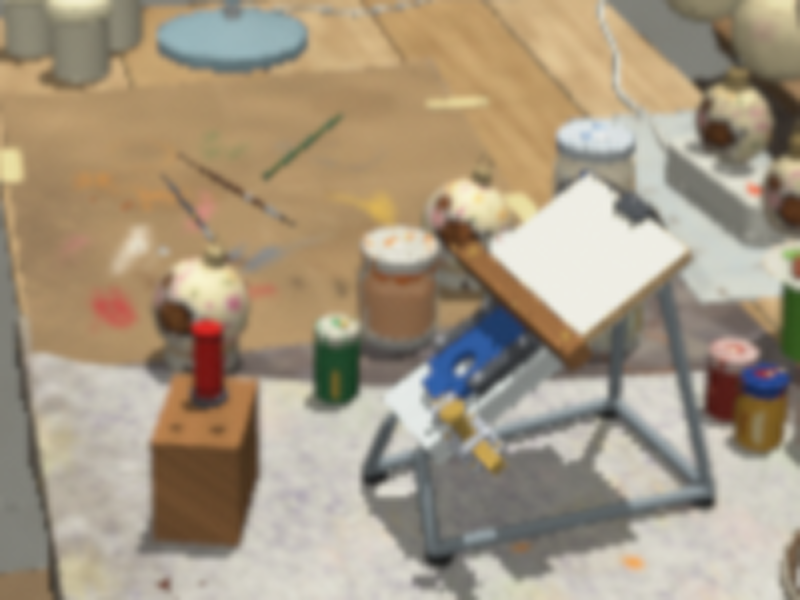

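View pics/t0.png

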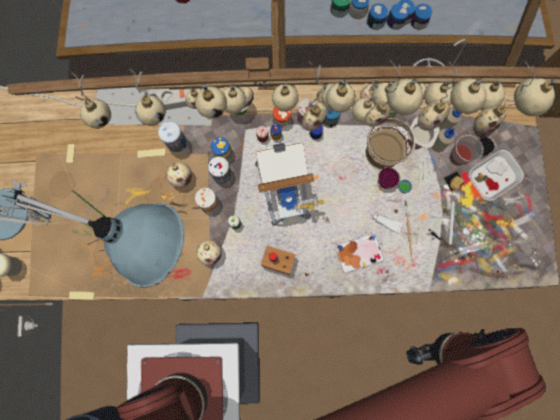

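View pics/s0.png

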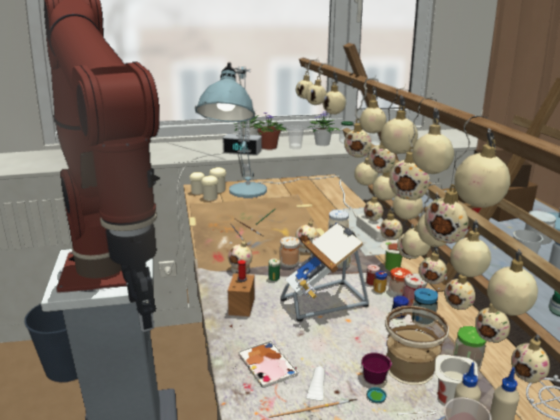

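```bash
cat >> h.py <<'E'
from scipy.optimize import least_squares
np.set_printoptions(precision=4,suppress=True)
def mastR(yaw):
    c,s=np.cos(yaw),np.sin(yaw);a=.55
    return np.array([[c,-s,0],[s,c,0],[0,0,1]])@np.array([[np.cos(a),0,-np.sin(a)],[0,1,0],[np.sin(a),0,np.cos(a)]])
def blob(c,w,x0,x1,y0,y1):
    w=w[y0:y1,x0:x1];Y,X=np.mgrid[y0:y1,x0:x1];return np.array([(w*X).sum(),(w*Y).sum()])/w.sum()
def red(c,roi):
    i=np.array(c["img"]).astype(float);w=np.clip(i[...,0]-1.0*np.maximum(i[...,1],i[...,2])-60,0,60)
    return blob(c,w,*roi)
E
python3 - <<'E'
from h import *
s,t=both()
def hole(c,p):
    i=np.array(c["img"]).astype(float);b=i[...,2]-i[...,0]
    x,y=np.round(p).astype(int);w=b[y-4:y+5,x-4:x+5]
    print(w.astype(int))
hole(t,(289,198.7));hole(s,(305.5,270.5))
def f(v,full=False):
    R=mastR(v[2]);o=np.array([v[0],v[1],.105])
    P=lambda *m:o+R@(np.array(m)/1000)
    r=[]
    for c,m,px,w in[(t,(-8,0,4.5),(289,198.7),1),(s,(-8,0,4.5),(305.5,270.5),1),
      (t,(35,75,33),(259.25,192),.7),(t,(35,-75,33),(314.25,180.5),.7),
      (t,(-36,-58,20),(311.4,208.1),.3),(s,(-36,-58,20),(305.8,287.5),.3),(t,(0,0,0),(288.9,194),.3),(s,(0,0,0),(308.5,269.4),.3),
      (s,(35,-75,33),(190+575/4,180+365/4),.5),(s,(35,75,33),(190+440/4,180+228/4),.5)]:
        r.append((proj(P(*m),c)[0]-px)*(1 if full else w))
    return np.array(r) if full else np.ravel(r)
q=least_squares(f,[.548,-.314,.1],loss="soft_l1");print(q.x);print(f(q.x,True))
for c,roi in((s,(225,260,250,290)),(t,(255,285,245,270))):
    print(red(c,roi))
print(tri([red(s,(225,260,250,290)),red(t,(255,285,245,270))],(s,t)))
E
```

```text
[[101  93  84  78  78  88  98 100  94]
 [ 94  68  41  34  35  53  73  91  95]
 [ 76  36   7   1   1  10  31  71  97]
 [ 53  14   0  -3   0   2  13  51  93]
 [ 40   5  -4  -1   0   4  13  50  98]
 [ 46  12   5  -1   4  12  30  68  98]
 [ 74  36  12  10  15  33  65  95  97]
 [ 96  75  56  44  49  74  97  99  99]
 [102  98  99  96  91  98 100  99  94]]
[[ 68  91 105 110 110 110 110 112 113]
 [ 99 108 109 104  98  95 102 110 112]
 [110 107  97  87  76  70  83 104 110]
 [109  99  79  58  42  38  60  97 108]
 [105  84  50  26  18  24  56  92  97]
 [ 99  64  25  12  14  32  68  85  71]
 [ 96  54  21  15  30  57  72  55  35]
 [102  71  43  40  55  63  42  23  14]
 [108  96  80  77  68  40  18  11   8]]
[ 0.5486 -0.3116  0.1963]
[[-0.4413 -0.1455]
 [ 0.6538  1.0772]
 [-0.2363  1.0342]
 [ 0.3751  0.1588]
 [ 0.5935 -2.8787]
 [-0.4189 -1.7232]
 [-1.0984  1.3223]
 [ 0.881   1.3284]
 [-4.364  -4.3038]
 [ 0.9642  4.3422]]
[241.4209 266.8825]
[272.5572 255.8389]
(array([ 0.3834, -0.2661,  0.111 ]), [np.float64(0.0009432005538256152), np.float64(0.0009432005538256039)])
```

Run:
```python
from h import *
s,t=both()
def cen(c,p,h=4):
    i=np.array(c["img"]).astype(float);b=i[...,2]-i[...,0]
    x,y=np.round(p).astype(int);w=np.clip(85-b,0,60)
    Y,X=np.mgrid[:w.shape[0],:w.shape[1]];w=w*((X-p[0])**2+(Y-p[1])**2<h*h)
    return np.array([(w*X).sum(),(w*Y).sum()])/w.sum()
ht=np.array([288.4,198.5])
for k in range(4):ht=cen(t,ht,4.2)
hs=cen(s,np.array([305.5,270.5]),3.5);print(ht,hs)
def f(v,full=False):
    R=mastR(v[2]);o=np.array([v[0],v[1],.105])
    P=lambda *m:o+R@(np.array(m)/1000)
    r=[]
    for c,m,px,w in[(t,(-8,0,4.5),ht,1),(s,(-8,0,4.5),hs,1),
      (t,(35,75,33),(259.25,192),.7),(t,(35,-75,33),(314.25,180.5),.7),
      (t,(-36,-58,20),(311.4,208.1),.2),(s,(-36,-58,20),(305.8,287.5),.2)]:
        r.append((proj(P(*m),c)[0]-px)*(1 if full else w))
    return np.array(r) if full else np.ravel(r)
q=least_squares(f,[.548,-.314,.1],loss="soft_l1");print(q.x);print(f(q.x,True))
v=q.x;R=mastR(v[2]);o=np.array([v[0],v[1],.105])
def box(x0,x1,y0,y1,z0,z1):
    V=[(x,y,z) for x in(x0,x1) for y in(y0,y1) for z in(z0,z1)]
    return [(V[i],V[j]) for i in range(8) for j in range(i) if bin(i^j).count("1")==1]
L=box(35,53,-75,75,.5,33)+box(-15,35,24,28,0,12)+box(-15,35,-28,-24,0,12)
th=np.linspace(0,2*np.pi,25)
ci=lambda x,y,z,r:[((x+r*np.cos(a),y+r*np.sin(a),z),(x+r*np.cos(b),y+r*np.sin(b),z)) for a,b in zip(th,th[1:])]
L+=ci(-8,0,8.5,9.1)+ci(-36,-58,31,8.5)+ci(-36,-58,9,5.5)
out=[]
for c,x0,y0 in((t,250,150),(s,280,210)):
    k=5;im=cv2.resize(np.array(c["img"])[y0:y0+90,x0:x0+80,::-1],None,fx=k,fy=k,interpolation=cv2.INTER_CUBIC)
    for a,b in L:
        p=proj([o+R@(np.array(m)/1000) for m in(a,b)],c)
        p=((p-[x0,y0]+.5)*k).round().astype(int)
        cv2.line(im,tuple(map(int,p[0])),tuple(map(int,p[1])),(0,255,0),1)
    out.append(im)
cv2.imwrite("pics/ov.png",np.hstack(out))
```

```text
[288.3827 198.805 ] [305.6039 270.9249]
[ 0.5485 -0.3109  0.1792]
[[-0.1599 -0.1897]
 [ 0.3947  0.4813]
 [-0.5467  0.6015]
 [ 0.2781  0.6525]
 [ 0.1445 -2.4257]
 [-1.0532 -1.9355]]
```

View pics/ov.png

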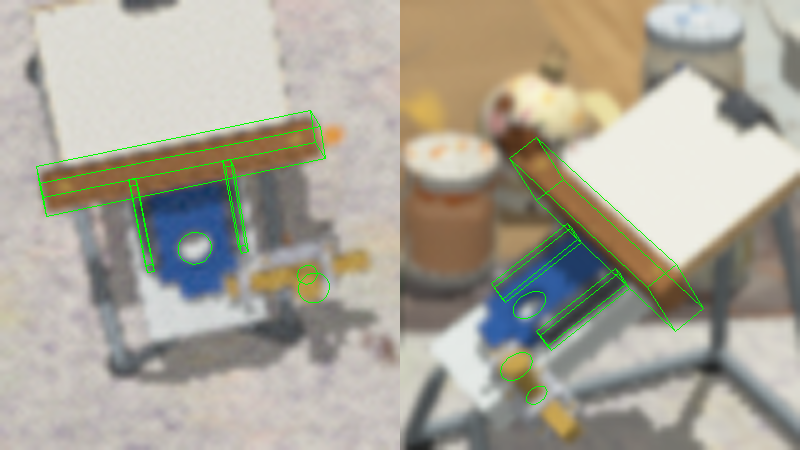

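```bash
cat >> h.py <<'E'
from scipy.spatial.transform import Rotation as Ro
YAW=.18;MO=np.array([.5485,-.3109,.105]);MR=mastR(YAW)
Rdown=np.array([[np.cos(YAW),np.sin(YAW),0],[np.sin(YAW),-np.cos(YAW),0],[0,0,-1]])
Rins=MR@np.diag([1,-1,-1])
def M(x,y,z): return MO+MR@(np.array([x,y,z])/1000)
def plan(wps,start=None):
    """wps: (pos,R,nrows)"""
    if start is None:
        st=monitor.read_state();start=(np.array(st["eef_pos"]),np.array(st["orientation"]))
    p,R=start
    for P,T,n in wps:
        rv=Ro.from_matrix(R.T@T).as_rotvec()/n;d=(P-p)/n
        print("--",n);Rk=R
        for k in range(n):
            a=np.r_[Rk.T@d/.06,np.degrees(rv)/8];Rk=Rk@Ro.from_rotvec(rv).as_matrix()
            print("["+",".join("%.2f"%q for q in a)+"],", "" if abs(a).max()<=1 else "!!")
        p,R=P,T
def pose():
    st=monitor.read_state();R=np.array(st["orientation"]);p=np.array(st["eef_pos"])
    print("t",st["t"],"tcp",p,"mast mm",MR.T@(p-MO)*1000,"rot vs ins deg",np.degrees(Ro.from_matrix(Rins.T@R).as_rotvec()),"vs down",np.degrees(Ro.from_matrix(Rdown.T@R).as_rotvec()))
    print("F",np.array(st["wrist_force"]),"Fm",MR.T@np.array(st["wrist_force"]),"gap",st["finger_gap"],st["gripper_force"],"q",np.array(st["q"]))
E
python3 - <<'E'
from h import *
A=np.array([.382,-.2645,.165])
plan([(A,Rdown,10)])
E
```

```text
-- 10
[0.51,-0.50,0.11,-0.00,-0.00,0.04], 
[0.51,-0.51,0.11,-0.00,-0.00,0.04], 
[0.51,-0.51,0.11,-0.00,-0.00,0.04], 
[0.50,-0.51,0.11,-0.00,-0.00,0.04], 
[0.50,-0.52,0.11,-0.00,-0.00,0.04], 
[0.50,-0.52,0.11,-0.00,-0.00,0.04], 
[0.49,-0.52,0.11,-0.00,-0.00,0.04], 
[0.49,-0.52,0.11,-0.00,-0.00,0.04], 
[0.49,-0.53,0.11,-0.00,-0.00,0.04], 
[0.48,-0.53,0.11,-0.00,-0.00,0.04],
```

Emit:
carry_out([
  [[0.51,-0.5,0.11,0,0,0.04],[0.51,-0.51,0.11,0,0,0.04],[0.51,-0.51,0.11,0,0,0.04],[0.5,-0.51,0.11,0,0,0.04],[0.5,-0.52,0.11,0,0,0.04],[0.5,-0.52,0.11,0,0,0.04],[0.49,-0.52,0.11,0,0,0.04],[0.49,-0.52,0.11,0,0,0.04],[0.49,-0.53,0.11,0,0,0.04],[0.48,-0.53,0.11,0,0,0.04],[0,0,0,0,0,0]],
], gripper=1)

```text
t: 2.78
eef_pos: [0.3823, -0.2609, 0.1652]
orientation: [[0.982, 0.19, 0.0], [0.19, -0.982, 0.001], [0.0, -0.001, -1.0]]
wrist_force: [0.6, -0.4, -0.1]
finger_gap: 1.0
gripper_force: 0.0
```

Run:
```python
from h import *
pose()
s,t=both()
for n in["drift_grip","block_hole"]:
    L=[place_of(c,n) for c in(s,t)]
    print(n,[[(np.round(d["location"],1).tolist(),round(d["score"],2)) for d in l[:2]] for l in L])
plan([(np.array([.382,-.2645,.086]),Rdown,4)])
```

```text
t 2.775 tcp [ 0.3823 -0.2609  0.1652] mast mm [-100.2831   78.9651  132.0755] rot vs ins deg [  0.2106 -31.4955  -0.6208] vs down [ 0.0337  0.0168 -0.6465]
F [ 0.5862 -0.4092 -0.0775] Fm [ 0.3887 -0.5076 -0.3292] gap 1.0004860915749296 0.0 q [ 0.7974  0.0175 -0.2953  1.9753  0.0049  1.1497 -0.8794]
drift_grip [[([241.5, 269.0], 0.64)], []]
block_hole [[([243.2, 275.4], 0.62)], [([273.2, 256.2], 0.67)]]
-- 4
[0.01,-0.00,0.33,0.00,-0.00,0.01], 
[0.01,-0.00,0.33,0.00,-0.00,0.01], 
[0.01,-0.00,0.33,0.00,-0.00,0.01], 
[0.01,-0.00,0.33,0.00,-0.00,0.01],
```

Emit:
carry_out([
  [[0.01,0,0.33,0,0,0.02],[0.01,0,0.33,0,0,0.02],[0.01,0,0.33,0,0,0.02],[0.01,0,0.33,0,0,0.02],[0,0,0,0,0,0]],
])

```text
t: 3.7
eef_pos: [0.382, -0.2634, 0.085]
orientation: [[0.985, 0.173, -0.002], [0.173, -0.985, 0.002], [-0.002, -0.002, -1.0]]
wrist_force: [1.4, -0.3, 0.0]
finger_gap: 0.998
gripper_force: 0.0
```

Emit:
carry_out([
  [[0,0,0,0,0,0],[0,0,0,0,0,0],[0,0,0,0,0,0],[0,0,0,0,0,0],[0,0,0,0,0,0],[0,0,0,0,0,0],[0,0,0,0,0,0]],
], gripper=0, newtons=70)

```text
t: 4.58
eef_pos: [0.3837, -0.2648, 0.0869]
orientation: [[0.985, 0.173, 0.002], [0.173, -0.985, -0.002], [0.001, 0.002, -1.0]]
wrist_force: [0.1, -5.6, 0.1]
finger_gap: 0.214
gripper_force: 67.6
```

Run:
```python
from h import *
pose()
```

```text
t 4.575 tcp [ 0.3837 -0.2648  0.0869] mast mm [-140.6298   74.8577   64.946 ] rot vs ins deg [ -0.2298 -31.4361   0.2867] vs down [-0.1415  0.0765  0.3342]
F [ 0.1342 -5.5758  0.1432] Fm [-0.6636 -5.5097  0.5748] gap 0.21371643610549498 67.56513833999634 q [ 0.7896  0.1115 -0.2956  2.0559  0.0404  0.9768 -0.9234]
```

Emit:
carry_out([
  [[0,0,-0.3,0,0,0],[0,0,-0.5,0,0,0],[0,0,-0.5,0,0,0],[0,0,-0.2,0,0,0],[0,0,0,0,0,0]],
])

```text
t: 5.2
eef_pos: [0.3833, -0.2634, 0.1762]
orientation: [[0.985, 0.174, 0.001], [0.174, -0.985, -0.0], [0.0, 0.0, -1.0]]
wrist_force: [0.5, -0.5, -1.6]
finger_gap: 0.22
gripper_force: 68.3
```

Run:
```python
from h import *
pose()
plan([(M(-4,0,79+40),Rins,8)])
```

```text
t 5.2 tcp [ 0.3833 -0.2634  0.1762] mast mm [-94.0999  76.2876 141.2125] rot vs ins deg [ -0.1092 -31.4846   0.2863] vs down [-0.027   0.028   0.3013]
F [ 0.4567 -0.4586 -1.5984] Fm [-0.5224 -0.533  -1.5546] gap 0.2202079934289368 68.25186252593994 q [ 0.7995  0.0113 -0.2932  1.9575  0.0036  1.1726 -0.8911]
-- 8
[0.19,0.16,-0.06,0.00,0.49,-0.00], 
[0.19,0.16,-0.05,0.00,0.49,-0.00], 
[0.19,0.16,-0.03,0.00,0.49,-0.00], 
[0.19,0.16,-0.02,0.00,0.49,-0.00], 
[0.19,0.16,-0.01,0.00,0.49,-0.00], 
[0.19,0.16,0.01,0.00,0.49,-0.00], 
[0.19,0.16,0.02,0.00,0.49,-0.00], 
[0.19,0.16,0.03,0.00,0.49,-0.00],
```

Emit:
carry_out([
  [[0.19,0.16,-0.06,0,0.49,0],[0.19,0.16,-0.05,0,0.49,0],[0.19,0.16,-0.03,0,0.49,0],[0.19,0.16,-0.02,0,0.49,0],[0.19,0.16,-0.01,0,0.49,0],[0.19,0.16,0.01,0,0.49,0],[0.19,0.16,0.02,0,0.49,0],[0.19,0.16,0.03,0,0.49,0],[0,0,0,0,0,0],[0,0,0,0,0,0]],
])

```text
t: 6.45
eef_pos: [0.4828, -0.323, 0.2033]
orientation: [[0.842, 0.174, 0.51], [0.148, -0.985, 0.092], [0.518, -0.001, -0.855]]
wrist_force: [-0.4, -0.3, -1.5]
finger_gap: 0.217
gripper_force: 68.0
```

Run:
```python
from h import *
pose()
s,t=both();st=monitor.read_state();p=np.array(st["eef_pos"]);R=np.array(st["orientation"])
ln=lambda a,b:[p+R@np.array([0,0,z]) for z in(a,b)]
out=[]
for c,x0,y0 in((t,250,150),(s,265,200)):
    k=5;im=cv2.resize(np.array(c["img"])[y0:y0+90,x0:x0+80,::-1],None,fx=k,fy=k,interpolation=cv2.INTER_CUBIC)
    def ln(P,col):
        q=((proj(P,c)-[x0,y0]+.5)*k).round().astype(int);cv2.polylines(im,[q.reshape(-1,1,2)],False,col,1)
    ln([p,p+R@np.array([0,0,.079])],(0,255,255))
    th=np.linspace(0,2*np.pi,25)
    ln([M(-8+9.1*np.cos(a),9.1*np.sin(a),8.5) for a in th],(0,255,0))
    out.append(im)
    i=np.array(c["img"]).astype(float)
cv2.imwrite("pics/pre.png",np.hstack(out))
```

```text
t 6.45 tcp [ 0.4828 -0.323   0.2033] mast mm [ -5.5867  -0.1516 118.6783] rot vs ins deg [-0.0735 -0.2908  0.2847] vs down [ 0.0067 31.2218  0.2976]
F [-0.3926 -0.2797 -1.5496] Fm [-1.182  -0.2049 -1.093 ] gap 0.2169671370999711 67.97377824783325 q [ 0.9398  0.0278 -0.1631  1.9957 -0.5798  0.8709 -0.2939]
```

View pics/pre.png

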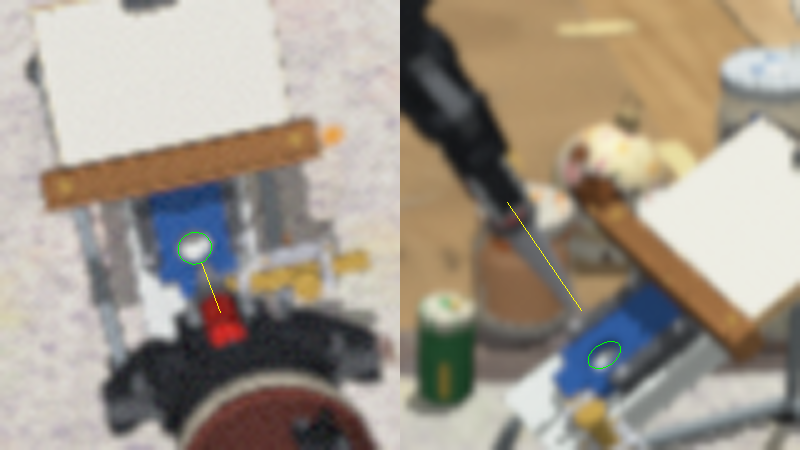

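Emit:
carry_out([
  [[0.04,0,0.17,0,0.04,0],[0,0,0.17,0,0,0],[0,0,0.17,0,0,0],[0,0,0.08,0,0,0],[0,0,0.08,0,0,0],[0,0,0.08,0,0,0],[0,0,0.08,0,0,0],[0,0,0,0,0,0]],
], newtons=90)

```text
t: 7.55
eef_pos: [0.511, -0.3186, 0.1628]
orientation: [[0.838, 0.174, 0.517], [0.148, -0.985, 0.092], [0.525, -0.001, -0.851]]
wrist_force: [-0.5, -0.6, -1.4]
finger_gap: 0.209
gripper_force: 87.0
```

Run:
```python
from h import *
pose()
```

```text
t 7.55 tcp [ 0.511  -0.3186  0.1628] mast mm [-2.3887 -0.8624 69.2587] rot vs ins deg [-0.1265  0.1496  0.2643] vs down [-0.0506 31.6622  0.2924]
F [-0.5253 -0.5871 -1.4144] Fm [-1.2695 -0.4836 -0.8807] gap 0.2089595062785926 86.95693373680115 q [ 0.9122  0.1026 -0.187   2.0111 -0.6079  0.765  -0.2767]
```

Emit:
carry_out([
  [[0,0,0.08,0,0,0],[0.01,0,0.08,0,0,0],[0.01,0,0.08,0,0,0],[0.01,0,0.08,0,0,0],[0.01,0,0.08,0,0,0],[0,0,0,0,0,0]],
])

```text
t: 8.3
eef_pos: [0.5245, -0.3159, 0.1424]
orientation: [[0.839, 0.174, 0.515], [0.147, -0.985, 0.092], [0.523, -0.002, -0.852]]
wrist_force: [-4.1, -0.5, -5.5]
finger_gap: 0.211
gripper_force: 87.2
```

Run:
```python
from h import *
pose()
```

```text
t 8.3 tcp [ 0.5245 -0.3159  0.1424] mast mm [-1.3631 -0.643  44.7429] rot vs ins deg [-0.0748  0.0488  0.3074] vs down [ 0.0116 31.5614  0.3202]
F [-4.0668 -0.5453 -5.4571] Fm [-6.3466  0.1916 -2.51  ] gap 0.2114931527911262 87.19975233078003 q [ 0.8964  0.1432 -0.198   2.0127 -0.6142  0.7168 -0.276 ]
```

Emit:
carry_out([
  [[0.01,0,0.08,0,0,0],[0.01,0,0.08,0,0,0],[0.01,0,0.08,0,0,0],[0.01,0,0.07,0,0,0],[0,0,0.05,0,0,0],[0,0,0,0,0,0]],
])

```text
t: 9.05
eef_pos: [0.5379, -0.3136, 0.1258]
orientation: [[0.839, 0.174, 0.516], [0.147, -0.985, 0.092], [0.524, -0.001, -0.852]]
wrist_force: [-3.2, 0.0, -5.5]
finger_gap: 0.212
gripper_force: 87.2
```

Run:
```python
from h import *
pose()
```

```text
t 9.05 tcp [ 0.5379 -0.3136  0.1258] mast mm [ 1.5261 -0.7906 23.4347] rot vs ins deg [-0.0925  0.0837  0.2991] vs down [-0.0079 31.5963  0.317 ]
F [-3.2466  0.0303 -5.5072] Fm [-5.597   0.6111 -3.0283] gap 0.2117313080063161 87.19992399215698 q [ 0.8818  0.1802 -0.2081  2.0099 -0.6205  0.6746 -0.2755]
```

Emit:
carry_out([
  [[0,0,0.03,0,0,0],[0,0,0.03,0,0,0],[0,0,0,0,0,0],[0,0,0,0,0,0]],
])

```text
t: 9.55
eef_pos: [0.5398, -0.3141, 0.1235]
orientation: [[0.839, 0.173, 0.517], [0.147, -0.985, 0.091], [0.524, -0.0, -0.851]]
wrist_force: [-7.8, -0.2, -0.9]
finger_gap: 0.216
gripper_force: 88.6
```

Run:
```python
from h import *
pose()
```

```text
t 9.55 tcp [ 0.5398 -0.3141  0.1235] mast mm [ 1.8763 -1.5417 20.5892] rot vs ins deg [-0.1708  0.1209  0.2972] vs down [-0.0847 31.6335  0.3367]
F [-7.8068 -0.2036 -0.8671] Fm [-7.0322  1.1974  3.2944] gap 0.21646296980433147 88.61668109893799 q [ 0.8802  0.1855 -0.2091  2.0093 -0.622   0.6678 -0.2743]
```

Emit:
carry_out([
  [[0,0,0,0,0,0],[0,0,0,0,0,0],[0,0,0,0,0,0],[0,0,0,0,0,0]],
], gripper=0.6)

```text
t: 10.05
eef_pos: [0.5408, -0.3136, 0.1241]
orientation: [[0.838, 0.174, 0.518], [0.148, -0.985, 0.091], [0.526, 0.0, -0.851]]
wrist_force: [-0.4, 0.2, 0.3]
finger_gap: 0.6
gripper_force: 0.0
```

Run:
```python
from h import *
pose()
p=MR.T@(np.array(monitor.read_state()["eef_pos"])-MO)*1000
plan([(M(p[0],p[1],80),Rins,2),(M(-36,-97,80),Rins,3),(M(-36,-97,19),Rins,3)])
```

```text
t 10.05 tcp [ 0.5408 -0.3136  0.1241] mast mm [ 3.1248 -1.2669 20.4889] rot vs ins deg [-0.1659  0.1904  0.2415] vs down [-0.0953 31.703   0.281 ]
F [-0.3565  0.1883  0.3006] Fm [-0.1132  0.2491  0.422 ] gap 0.6000650459997836 0.0 q [ 0.8797  0.1855 -0.2101  2.0085 -0.6226  0.6674 -0.2743]
-- 2
[0.00,0.00,-0.50,0.01,-0.01,-0.02], 
[0.00,0.00,-0.50,0.01,-0.01,-0.02], 
-- 3
[-0.22,0.53,-0.00,0.00,0.00,0.00], 
[-0.22,0.53,-0.00,0.00,0.00,0.00], 
[-0.22,0.53,-0.00,0.00,0.00,0.00], 
-- 3
[0.00,0.00,0.34,0.00,0.00,0.00], 
[0.00,0.00,0.34,0.00,0.00,0.00], 
[0.00,0.00,0.34,0.00,0.00,0.00],
```

Emit:
carry_out([
  [[0,0,-0.2,0,0,0],[0,0,-0.4,0,0,0],[0,0,-0.4,0,0,0]],
])

```text
t: 10.42
eef_pos: [0.5088, -0.3193, 0.1761]
orientation: [[0.838, 0.174, 0.517], [0.148, -0.985, 0.091], [0.525, 0.0, -0.851]]
wrist_force: [0.1, -0.9, 0.5]
finger_gap: 0.601
gripper_force: 0.0
```

Emit:
carry_out([
  [[-0.22,0.53,0,0,0,0],[-0.22,0.53,0,0,0,0],[-0.22,0.53,0,0,0,0],[0,0,0,0,0,0]],
], gripper=0)

```text
t: 10.92
eef_pos: [0.4912, -0.422, 0.154]
orientation: [[0.839, 0.17, 0.517], [0.145, -0.986, 0.089], [0.525, 0.0, -0.851]]
wrist_force: [0.3, 0.5, -1.1]
finger_gap: -0.002
gripper_force: 0.0
```

Run:
```python
from h import *
pose()
s,t=both()
for n in["bolt_knob","drift_grip"]:
    L=[place_of(c,n) for c in(s,t)]
    if all(L):
        x,e=tri([l[0]["location"] for l in L],(s,t));print(n,x,e[0],MR.T@(x-MO)*1000)
p=MR.T@(np.array(monitor.read_state()["eef_pos"])-MO)*1000
out=[]
for c,x0,y0 in((t,250,150),(s,265,200)):
    out.append(cv2.resize(np.array(c["img"])[y0:y0+90,x0:x0+80,::-1],None,fx=5,fy=5,interpolation=cv2.INTER_CUBIC))
cv2.imwrite("pics/mid.png",np.hstack(out))
plan([(M(-36,-97,19),Rins,4)])
```

```text
t 10.925 tcp [ 0.4912 -0.422   0.154 ] mast mm [-39.398  -99.0269  81.6144] rot vs ins deg [-0.3032  0.1305  0.4527] vs down [-0.171  31.6429  0.5247]
F [ 0.3201  0.5404 -1.1342] Fm [-0.2419  0.4743 -1.1821] gap -0.0021456917412607393 0.0 q [ 1.0015  0.2395 -0.1151  1.8679 -0.6171  0.8485 -0.1345]
bolt_knob [ 0.5166 -0.3688  0.1078] 0.0018029453972544791 [-34.1513 -51.2658  24.2192]
drift_grip [ 0.5254 -0.3052  0.1267] 0.00035063431919723093 [-7.1841  9.798  29.8831]
-- 4
[0.00,0.01,0.26,0.00,-0.01,-0.01], 
[0.00,0.01,0.26,0.00,-0.01,-0.01], 
[0.00,0.01,0.26,0.00,-0.01,-0.01], 
[0.00,0.01,0.26,0.00,-0.01,-0.01],
```

View pics/mid.png

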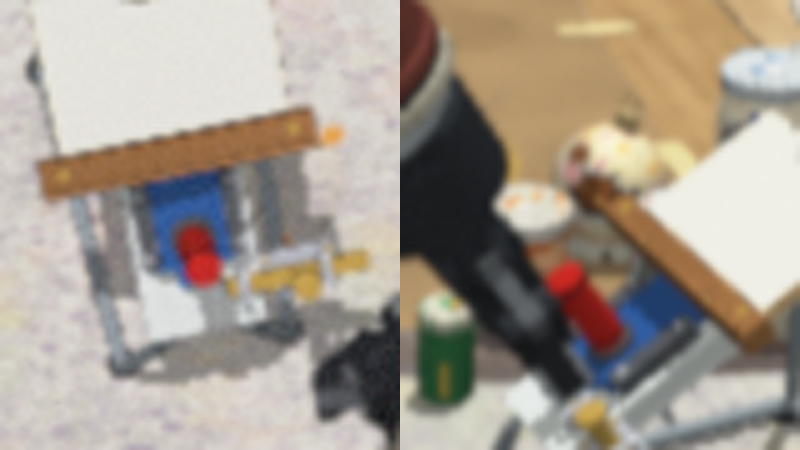

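Emit:
carry_out([
  [[0,0,0.26,0,0,0],[0,0,0.26,0,0,0],[0,0,0.26,0,0,0],[0,0,0.22,0,0,0],[0,0,0,0,0,0]],
])

```text
t: 11.85
eef_pos: [0.5242, -0.4123, 0.1015]
orientation: [[0.839, 0.175, 0.516], [0.148, -0.985, 0.094], [0.524, -0.002, -0.851]]
wrist_force: [-0.7, -0.1, 0.5]
finger_gap: -0.0
gripper_force: 0.0
```

Emit:
carry_out([
  [[0.03,-0.15,0,0,0,0],[0,-0.15,0,0,0,0],[0,-0.12,0,0,0,0],[0,-0.1,0,0,0,0],[0,0,0,0,0,0]],
])

```text
t: 12.48
eef_pos: [0.52, -0.3821, 0.1043]
orientation: [[0.838, 0.174, 0.517], [0.148, -0.985, 0.091], [0.525, 0.0, -0.851]]
wrist_force: [0.8, -0.4, 0.6]
finger_gap: -0.003
gripper_force: 0.1
```

Run:
```python
from h import *
pose()
```

```text
t 12.475 tcp [ 0.52   -0.3821  0.1043] mast mm [-35.1219 -64.8966  20.7477] rot vs ins deg [-0.1606  0.1785  0.2342] vs down [-0.0921 31.6911  0.2725]
F [ 0.8261 -0.3864  0.5529] Fm [ 0.9229 -0.528   0.0827] gap -0.0034101275148348633 0.05596620845608413 q [ 0.952   0.2763 -0.1585  1.9408 -0.6543  0.7118 -0.1318]
```

Emit:
carry_out([
  [[0,-0.08,0,0,0,0],[0,-0.08,0,0,0,0],[0,0,0,0,0,0]],
])

```text
t: 12.85
eef_pos: [0.5183, -0.3725, 0.104]
orientation: [[0.838, 0.174, 0.517], [0.148, -0.985, 0.092], [0.525, -0.0, -0.851]]
wrist_force: [0.4, -0.7, 0.6]
finger_gap: -0.001
gripper_force: 0.3
```

Run:
```python
from h import *
pose()
s,t=both()
for n in["bolt_knob"]:
    L=[place_of(c,n) for c in(s,t)]
    print([[(np.round(d["location"],1).tolist(),round(d["score"],2)) for d in l[:2]] for l in L])
    if all(L):
        x,e=tri([l[0]["location"] for l in L],(s,t));print(n,x,e[0],MR.T@(x-MO)*1000)
out=[]
for c,x0,y0 in((t,250,150),(s,265,200)):
    out.append(cv2.resize(np.array(c["img"])[y0:y0+90,x0:x0+80,::-1],None,fx=5,fy=5,interpolation=cv2.INTER_CUBIC))
cv2.imwrite("pics/mid2.png",np.hstack(out))
```

```text
t 12.85 tcp [ 0.5183 -0.3725  0.104 ] mast mm [-35.2667 -55.2036  20.4371] rot vs ins deg [-0.1317  0.1637  0.242 ] vs down [-0.0618 31.6763  0.2721]
F [ 0.4055 -0.7481  0.6294] Fm [ 0.5549 -0.8086  0.3981] gap -0.0014278628822797285 0.27402383275330067 q [ 0.9474  0.2622 -0.1635  1.9602 -0.6578  0.7032 -0.1359]
[[([302.4, 279.4], 0.52)], [([302.8, 209.7], 0.43)]]
bolt_knob [ 0.5131 -0.352   0.1063] 0.00574965222620417 [-35.3191 -34.066   23.1602]
```

View pics/mid2.png

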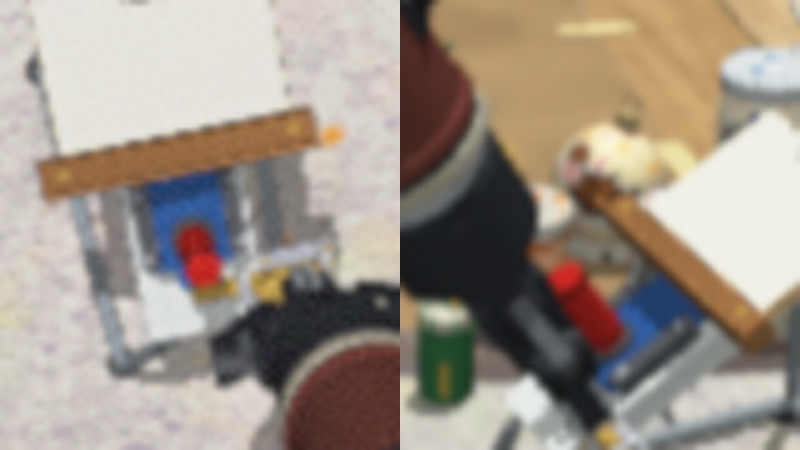

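Emit:
carry_out([
  [[0,-0.06,0,0,0,0],[0,-0.06,0,0,0,0],[0,0,0,0,0,0]],
])

```text
t: 13.42
eef_pos: [0.517, -0.3676, 0.1045]
orientation: [[0.838, 0.172, 0.518], [0.147, -0.985, 0.088], [0.526, 0.003, -0.851]]
wrist_force: [1.8, -6.3, -1.7]
finger_gap: 0.0
gripper_force: 2.6
```

Run:
```python
from h import *
pose()
```

```text
t 13.425 tcp [ 0.517  -0.3676  0.1045] mast mm [-35.3132 -50.114   21.0585] rot vs ins deg [-0.3592  0.1914  0.2893] vs down [-0.2706 31.7039  0.3808]
F [ 1.8386 -6.2974 -1.6678] Fm [-0.2907 -6.5248 -1.778 ] gap 0.00040591774075196036 2.5669582933187485 q [ 0.9444  0.2511 -0.1661  1.9737 -0.6603  0.6946 -0.1393]
```

Emit:
carry_out([
  [[0,0.2,0,0,0,0],[0,0.15,-0.1,0,0,0],[0,0,-0.5,0,0,0],[0,0,-0.5,0,0,0],[0,0,0,0,0,0]],
])

```text
t: 14.05
eef_pos: [0.4863, -0.3946, 0.1625]
orientation: [[0.837, 0.172, 0.519], [0.148, -0.985, 0.088], [0.526, 0.003, -0.85]]
wrist_force: [0.2, -0.3, -1.0]
finger_gap: -0.001
gripper_force: 0.0
```

Run:
```python
from h import *
pose()
plan([(M(2.5,-1.3,90),Rins,2),(M(2.5,-1.3,20.8),Rins,4)])
```

```text
t 14.05 tcp [ 0.4863 -0.3946  0.1625] mast mm [-34.9221 -71.2156  88.8582] rot vs ins deg [-0.3667  0.2458  0.2595] vs down [-0.2861 31.7583  0.3539]
F [ 0.2127 -0.3102 -0.9839] Fm [-0.3832 -0.3432 -0.9191] gap -0.0008475602663720434 0.0 q [ 0.9896  0.182  -0.1255  1.9201 -0.6202  0.8405 -0.1526]
-- 2
[0.31,-0.58,-0.01,0.02,-0.02,-0.02], 
[0.31,-0.58,-0.01,0.02,-0.02,-0.02], 
-- 4
[-0.00,0.00,0.29,0.00,0.00,0.00], 
[-0.00,0.00,0.29,0.00,0.00,0.00], 
[-0.00,0.00,0.29,0.00,0.00,0.00], 
[-0.00,0.00,0.29,0.00,0.00,0.00],
```

Emit:
carry_out([
  [[0.31,-0.58,0,0.02,-0.01,0],[0.31,-0.58,0,0.02,-0.01,0],[0,0,0,0,0,0],[0,0,0,0,0,0],[0,0,0,0,0,0]],
], gripper=0.7)

```text
t: 14.68
eef_pos: [0.5052, -0.3195, 0.1791]
orientation: [[0.84, 0.175, 0.513], [0.147, -0.984, 0.096], [0.522, -0.006, -0.853]]
wrist_force: [-0.3, -0.1, 0.1]
finger_gap: 0.702
gripper_force: 0.0
```

Run:
```python
from h import *
pose()
plan([(M(2.5,-1.3,20.8),Rins,4)])
```

```text
t 14.675 tcp [ 0.5052 -0.3195  0.1791] mast mm [ 1.0617 -0.6862 86.2179] rot vs ins deg [ 0.1606 -0.0231  0.3462] vs down [ 0.2517 31.4894  0.2933]
F [-0.3065 -0.0565  0.1199] Fm [-0.203  -0.0008  0.2651] gap 0.7015364983051481 0.0 q [ 0.9128  0.0802 -0.1749  1.9969 -0.5944  0.808  -0.2934]
-- 4
[0.01,0.00,0.27,-0.01,0.00,-0.01], 
[0.01,0.00,0.27,-0.01,0.00,-0.01], 
[0.01,0.00,0.27,-0.01,0.00,-0.01], 
[0.01,0.00,0.27,-0.01,0.00,-0.01],
```

Emit:
carry_out([
  [[0.01,0,0.27,-0.01,0,0],[0.01,0,0.27,0,0,0],[0.01,0,0.27,0,0,0],[0,0,0.27,0,0,0],[0,0,0,0,0,0],[0,0,0,0,0,0]],
])

```text
t: 15.42
eef_pos: [0.5405, -0.3123, 0.1256]
orientation: [[0.839, 0.176, 0.514], [0.148, -0.984, 0.095], [0.523, -0.004, -0.852]]
wrist_force: [-0.2, 0.8, 0.2]
finger_gap: 0.698
gripper_force: 0.0
```

Emit:
carry_out([
  [[0,0,0,0,0,0],[0,0,0,0,0,0],[0,0,0,0,0,0],[0,0,0,0,0,0],[0,0,0,0,0,0]],
], gripper=0, newtons=80)

```text
t: 16.05
eef_pos: [0.5405, -0.3133, 0.1262]
orientation: [[0.839, 0.175, 0.515], [0.148, -0.985, 0.093], [0.523, -0.002, -0.852]]
wrist_force: [-4.4, -4.2, 6.0]
finger_gap: 0.212
gripper_force: 77.7
```

Run:
```python
from h import *
pose()
```

```text
t 16.05 tcp [ 0.5405 -0.3133  0.1262] mast mm [ 4.0782 -0.8955 22.4243] rot vs ins deg [-0.0316  0.0518  0.2724] vs down [ 0.0441 31.5644  0.2742]
F [-4.4483 -4.2267  5.9545] Fm [-1.2638 -3.362   7.7594] gap 0.21231528017936452 77.66605854034424 q [ 0.8748  0.1831 -0.205   2.0049 -0.6177  0.6755 -0.2812]
```

Emit:
carry_out([
  [[0,0,-0.1,0,0,0],[0,0,-0.15,0,0,0],[0,0,-0.2,0,0,0],[0,0,-0.25,0,0,0],[0,0,-0.4,0,0,0],[0,0,-0.4,0,0,0],[0,0,0,0,0,0],[0,0,0,0,0,0]],
])

```text
t: 17.05
eef_pos: [0.4942, -0.32, 0.2016]
orientation: [[0.84, 0.177, 0.514], [0.149, -0.984, 0.096], [0.522, -0.004, -0.853]]
wrist_force: [-0.3, -0.2, -1.1]
finger_gap: 0.218
gripper_force: 79.0
```

Run:
```python
from h import *
pose()
plan([(np.array([.3833,-.2655,.185]),Rdown,8)])
```

```text
t 17.05 tcp [ 0.4942 -0.32    0.2016] mast mm [  3.5994   0.8034 111.0922] rot vs ins deg [ 0.1377 -0.013   0.2406] vs down [ 0.2004 31.4996  0.1966]
F [-0.267  -0.1958 -1.1218] Fm [-0.8402 -0.1449 -0.8007] gap 0.2177786416222805 79.0136468410492 q [ 0.9239  0.0418 -0.166   1.987  -0.5831  0.8588 -0.3042]
-- 8
[-0.20,-0.15,-0.08,-0.00,-0.49,-0.00], 
[-0.20,-0.15,-0.06,-0.00,-0.49,-0.00], 
[-0.20,-0.15,-0.05,-0.00,-0.49,-0.00], 
[-0.21,-0.15,-0.04,-0.00,-0.49,-0.00], 
[-0.21,-0.15,-0.02,-0.00,-0.49,-0.00], 
[-0.21,-0.15,-0.01,-0.00,-0.49,-0.00], 
[-0.21,-0.15,0.01,-0.00,-0.49,-0.00], 
[-0.21,-0.15,0.02,-0.00,-0.49,-0.00],
```

Emit:
carry_out([
  [[-0.2,-0.15,-0.08,0,-0.49,0],[-0.2,-0.15,-0.06,0,-0.49,0],[-0.2,-0.15,-0.05,0,-0.49,0],[-0.21,-0.15,-0.04,0,-0.49,0],[-0.21,-0.15,-0.02,0,-0.49,0],[-0.21,-0.15,-0.01,0,-0.49,0],[-0.21,-0.15,0.01,0,-0.49,0],[-0.21,-0.15,0.02,0,-0.49,0],[0,0,0,0,0,0],[0,0,0,0,0,0]],
])

```text
t: 18.3
eef_pos: [0.3838, -0.2672, 0.1846]
orientation: [[0.984, 0.176, 0.003], [0.176, -0.984, 0.005], [0.004, -0.004, -1.0]]
wrist_force: [0.7, -0.3, -1.5]
finger_gap: 0.214
gripper_force: 78.8
```

Run:
```python
from h import *
pose()
s,t=both();st=monitor.read_state();p=np.array(st["eef_pos"]);R=np.array(st["orientation"])
for n in["block_hole","drift","drift_grip"]:
    L=[place_of(c,n) for c in(s,t)]
    print(n,[[(np.round(d["location"],1).tolist(),round(d["score"],2)) for d in l[:2]] for l in L])
    if all(L):print(tri([l[0]["location"] for l in L],(s,t)))
out=[]
for c,x0,y0 in((t,235,215),(s,205,220)):
    k=5;im=cv2.resize(np.array(c["img"])[y0:y0+90,x0:x0+80,::-1],None,fx=k,fy=k,interpolation=cv2.INTER_CUBIC)
    def ln(P,col):
        q=((proj(P,c)-[x0,y0]+.5)*k).round().astype(int);cv2.polylines(im,[q.reshape(-1,1,2)],False,col,1)
    ln([p,p+R@np.array([0,0,.08])],(0,255,255))
    th=np.linspace(0,2*np.pi,25)
    ln([(.3833+.01025*np.cos(a),-.266+.01025*np.sin(a),.074) for a in th],(0,255,0))
    out.append(im)
cv2.imwrite("pics/blk.png",np.hstack(out))
```

```text
t 18.3 tcp [ 0.3838 -0.2672  0.1846] mast mm [-89.9092  72.5091 148.4724] rot vs ins deg [  0.1992 -31.2846   0.2151] vs down [0.2471 0.228  0.151 ]
F [ 0.7069 -0.2551 -1.5373] Fm [-0.2496 -0.3775 -1.6503] gap 0.21384236605341925 78.84323358535767 q [ 0.7907  0.0092 -0.273   1.9415 -0.0036  1.1909 -0.8744]
block_hole [[([240.8, 278.3], 0.95)], [([286.9, 195.9], 0.74), ([274.8, 255.1], 0.67)]]
(array([ 0.4567, -0.3077,  0.1208]), [np.float64(0.084628988213366), np.float64(0.08462898821336587)])
drift [[([241.7, 269.1], 0.47)], []]
drift_grip [[([237.9, 238.6], 0.58)], []]
```

View pics/blk.png

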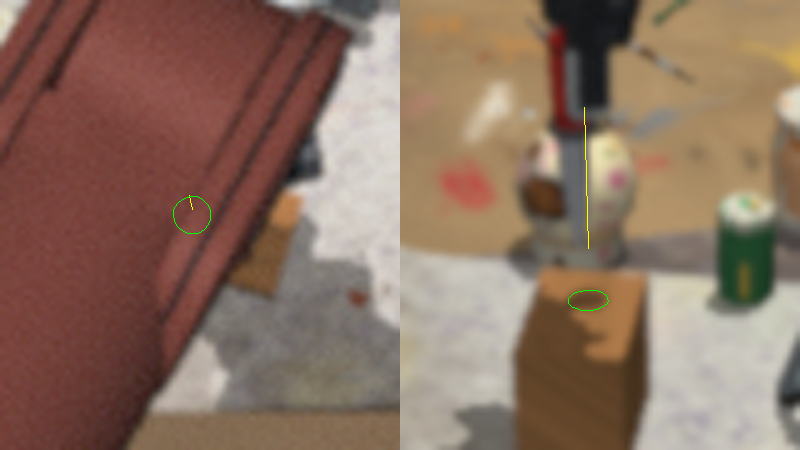

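Run:
```python
from h import *
s=capture("side");i=np.array(s["img"]).astype(int)
for r in(244,246,248,250,252,255,258,261,264,267,270):print(r,[tuple(v) for v in i[r,233:249].tolist()] if r in(250,) else i[r,233:249].sum(1).tolist(), (i[r,233:249,0]-i[r,233:249,2]).tolist())
p=np.array(monitor.read_state()["eef_pos"]);R=np.array(monitor.read_state()["orientation"])
for z in(0,.02,.04,.06,.08):print(z,proj(p+R@[0,0,z],s))
print(proj([[.38,-.266,.1],[.39,-.266,.1],[.38,-.256,.1]],s))
im=cv2.resize(np.array(s["img"])[220:290,215:265,::-1],None,fx=8,fy=8,interpolation=cv2.INTER_NEAREST);cv2.imwrite("pics/z.png",im)
```

```text
244 [386, 302, 197, 149, 137, 146, 171, 188, 185, 177, 198, 255, 277, 289, 331, 361] [64, 46, 38, 56, 66, 58, 45, 38, 36, 28, 14, 23, 33, 36, 25, 21]
246 [456, 383, 280, 203, 168, 160, 160, 161, 165, 193, 257, 319, 371, 432, 430, 401] [54, 38, 22, 16, 16, 20, 21, 16, 10, 9, 22, 35, 45, 53, 57, 59]
248 [475, 553, 531, 393, 274, 249, 251, 252, 271, 385, 549, 620, 621, 598, 560, 516] [49, 53, 51, 31, 5, -4, -4, -4, 0, 23, 51, 55, 59, 68, 77, 74]
250 [(187, 160, 143), (221, 188, 171), (222, 189, 169), (169, 146, 134), (114, 109, 108), (100, 102, 105), (101, 103, 106), (98, 99, 103), (102, 102, 102), (151, 144, 125), (220, 208, 166), (231, 223, 178), (221, 215, 166), (206, 199, 150), (200, 189, 139), (203, 186, 137)] [44, 50, 53, 35, 6, -5, -5, -5, 0, 26, 54, 53, 55, 56, 61, 66]
252 [525, 586, 590, 477, 352, 312, 307, 301, 303, 408, 576, 627, 620, 598, 575, 551] [42, 49, 52, 35, 9, -4, -5, -5, 0, 24, 53, 54, 55, 56, 57, 55]
255 [312, 342, 360, 345, 316, 307, 307, 303, 306, 384, 517, 569, 561, 517, 453, 410] [32, 28, 24, 16, 4, -3, -5, -4, 1, 23, 46, 53, 49, 46, 49, 51]
258 [178, 179, 161,
[... 220 characters left out ...]
53, 52, 47, 24, 3, -3, -4, 2, 21, 32, 35, 36, 35, 32, 30]
264 [272, 257, 254, 273, 295, 309, 312, 306, 309, 342, 356, 337, 317, 307, 296, 289] [19, 19, 18, 16, 16, 12, 1, -2, 5, 24, 33, 34, 35, 33, 33, 34]
267 [272, 277, 290, 304, 316, 319, 313, 303, 290, 289, 287, 276, 263, 253, 246, 249] [28, 25, 24, 26, 29, 27, 15, 4, 12, 32, 42, 43, 41, 36, 28, 24]
270 [308, 318, 312, 300, 305, 316, 322, 324, 320, 317, 311, 290, 262, 262, 264, 242] [13, 14, 16, 19, 20, 20, 20, 16, 17, 17, 18, 26, 33, 28, 17, 12]
0 [[241.1927 240.7952]]
0.02 [[241.3813 248.0006]]
0.04 [[241.5697 255.1091]]
0.06 [[241.7579 262.1215]]
0.08 [[241.9458 269.0386]]
[[240.5432 270.7469]
 [244.4265 270.3403]
 [239.9251 268.8492]]
```

View pics/z.png

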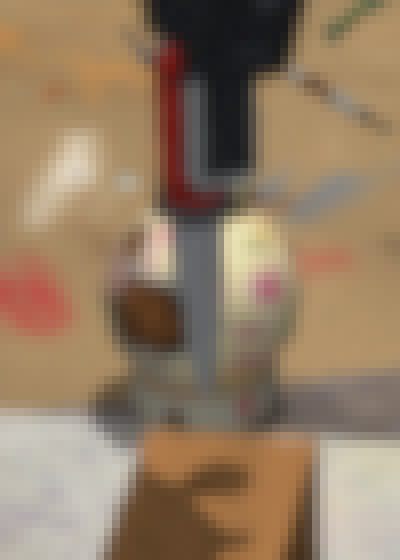

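Emit:
carry_out([
  [[0.06,-0.01,0,0,-0.19,0],[0.06,-0.01,0,0,-0.18,0],[0,0,0,0,0,0],[0,0,0,0,0,0]],
])

```text
t: 19.25
eef_pos: [0.3903, -0.2647, 0.1848]
orientation: [[0.983, 0.176, -0.049], [0.176, -0.984, -0.005], [-0.049, -0.004, -0.999]]
wrist_force: [-0.6, 0.1, -1.2]
finger_gap: 0.215
gripper_force: 78.8
```

```bash
cat > m.py <<'E'
from h import *
pose()
s=capture("side");i=np.array(s["img"]).astype(int);st=monitor.read_state()
p=np.array(st["eef_pos"]);R=np.array(st["orientation"])
print("q of hole axis",[proj([.3833,-.266,z],s)[0].round(2).tolist() for z in(.074,.11,.13,.15,.17)])
for r in range(246,270,2):print(r,i[r,233:252].sum(1).tolist(),(i[r,233:252,0]-i[r,233:252,2]).tolist())
E
python3 m.py
```

```text
t 19.25 tcp [ 0.3903 -0.2647  0.1848] mast mm [-83.9117  73.7588 145.0636] rot vs ins deg [  0.1843 -34.3238   0.2075] vs down [ 0.2302 -2.8112  0.1475]
F [-0.5513  0.1186 -1.2123] Fm [-1.078   0.2154 -0.7611] gap 0.2151860119139796 78.83198618888855 q [ 0.7656  0.0476 -0.2916  1.9037  0.0427  1.2341 -0.9343]
q of hole axis [[242.05, 279.45], [241.74, 267.17], [241.56, 260.22], [241.39, 253.17], [241.21, 246.03]]
246 [500, 569, 608, 576, 472, 326, 215, 186, 182, 178, 185, 218, 306, 405, 423, 401, 383, 377, 381] [59, 60, 55, 54, 41, 22, 6, 2, 2, 1, 2, 10, 30, 47, 56, 59, 56, 46, 31]
248 [483, 585, 626, 640, 625, 498, 352, 302, 292, 288, 297, 394, 543, 584, 560, 517, 467, 432, 417] [50, 55, 52, 50, 50, 37, 10, -3, -5, -4, 0, 24, 55, 69, 77, 74, 63, 55, 52]
250 [491, 586, 624, 655, 645, 520, 366, 316, 312, 303, 304, 384, 511, 543, 528, 528, 516, 465, 409] [44, 49, 52, 50, 50, 40, 10, -3, -5, -4, 0, 21, 45, 54, 61, 67, 64, 63, 63]
252 [525, 590, 624, 634, 602, 471, 346, 315, 310, 301, 303, 392, 541, 588, 577, 553, 530, 492, 434] [42, 49, 51, 53, 54, 35, 8, -4, -5, -5, 0, 23, 48, 56, 56, 
[... 722 characters left out ...]
2 [164, 154, 143, 136, 162, 229, 287, 308, 311, 309, 319, 342, 345, 336, 333, 325, 314, 326, 381] [38, 41, 43, 39, 23, 14, 10, 1, -4, 0, 15, 29, 34, 34, 33, 32, 33, 43, 59]
264 [271, 257, 254, 273, 304, 346, 359, 336, 312, 309, 322, 326, 316, 307, 299, 292, 326, 391, 425] [18, 19, 18, 16, 19, 24, 23, 10, -2, 2, 19, 31, 35, 33, 33, 34, 45, 62, 72]
266 [278, 286, 305, 322, 337, 348, 346, 329, 311, 299, 298, 291, 278, 265, 251, 255, 310, 385, 415] [22, 21, 21, 25, 28, 31, 30, 18, 5, 9, 31, 42, 43, 40, 35, 31, 39, 58, 66]
268 [282, 283, 280, 283, 291, 296, 299, 298, 295, 276, 266, 268, 259, 255, 256, 253, 263, 311, 332] [24, 27, 29, 29, 30, 31, 31, 25, 14, 17, 29, 34, 33, 29, 19, 15, 20, 28, 30]
```

Emit:
carry_out([
  [[0.02,0,0.2,0,0,0],[0.01,0,0.2,0,0,0],[0.01,0,0.15,0,0,0],[0.01,0,0.15,0,0,0],[0,0,0,0,0,0]],
])

```text
t: 19.92
eef_pos: [0.3908, -0.2642, 0.1421]
orientation: [[0.983, 0.176, -0.05], [0.176, -0.984, -0.004], [-0.05, -0.005, -0.999]]
wrist_force: [0.4, 0.2, -0.6]
finger_gap: 0.212
gripper_force: 78.8
```

```bash
python3 -c "
from h import *
pose()"
```

```text
t 19.925 tcp [ 0.3908 -0.2642  0.1421] mast mm [-105.8001   74.1506  108.3806] rot vs ins deg [  0.2162 -34.3682   0.2353] vs down [ 0.2679 -2.8556  0.1653]
F [ 0.4451  0.2473 -0.5649] Fm [ 0.1158  0.1636 -0.7336] gap 0.21205189457230725 78.83404970169067 q [ 0.7614  0.0884 -0.2945  1.9544  0.057   1.1458 -0.9508]
```

Emit:
carry_out([
  [[0.01,0,0.15,0,0,0],[0.01,0,0.15,0,0,0],[0.01,0,0.15,0,0,0],[0.01,0,0.15,0,0,0],[0,0,0,0,0,0]],
])

```text
t: 20.55
eef_pos: [0.391, -0.2644, 0.106]
orientation: [[0.983, 0.176, -0.05], [0.176, -0.984, -0.005], [-0.05, -0.004, -0.999]]
wrist_force: [-1.6, -2.3, -1.6]
finger_gap: 0.21
gripper_force: 78.9
```

```bash
python3 -c "
from h import *
pose()"
```

```text
t 20.55 tcp [ 0.391  -0.2644  0.106 ] mast mm [-124.4925   73.9004   77.4631] rot vs ins deg [  0.187  -34.393    0.2533] vs down [ 0.245  -2.8804  0.1901]
F [-1.634  -2.3195 -1.5543] Fm [-2.537  -1.9894 -0.2677] gap 0.21032722951823632 78.94038319587708 q [ 0.7568  0.1296 -0.2949  1.9919  0.0732  1.0696 -0.9673]
```

Emit:
carry_out([
  [[0.01,0.02,0.1,0,0,0],[0,0,0.1,0,0,0],[0,0,0.08,0,0,0],[0,0,0.04,0,0,0],[0,0,0,0,0,0]],
])

```text
t: 21.18
eef_pos: [0.3913, -0.2656, 0.0877]
orientation: [[0.983, 0.176, -0.049], [0.176, -0.984, -0.005], [-0.05, -0.004, -0.999]]
wrist_force: [-5.4, -1.6, 3.6]
finger_gap: 0.216
gripper_force: 79.7
```

```bash
python3 -c "
from h import *
pose()"
```

```text
t 21.175 tcp [ 0.3913 -0.2656  0.0877] mast mm [-134.0177   72.7585   61.8284] rot vs ins deg [  0.1587 -34.3505   0.2406] vs down [ 0.2149 -2.8379  0.1856]
F [-5.4239 -1.5944  3.5641] Fm [-2.9298 -0.5976  5.9769] gap 0.21608662881845586 79.69297528266907 q [ 0.7552  0.1533 -0.2938  2.0082  0.0827  1.03   -0.9744]
```

Collar seated (upward force). Open and rise.

Emit:
carry_out([
  [[0,0,0,0,0,0],[0,0,0,0,0,0],[0,0,0,0,0,0],[0,0,0,0,0,0],[0,0,0,0,0,0]],
], gripper=0.8)

```text
t: 21.8
eef_pos: [0.3917, -0.2654, 0.0876]
orientation: [[0.983, 0.176, -0.049], [0.176, -0.984, -0.005], [-0.049, -0.004, -0.999]]
wrist_force: [-0.6, 0.9, 0.4]
finger_gap: 0.801
gripper_force: 0.0
```

Emit:
carry_out([
  [[0.01,0,-0.2,0,0,0],[0,0,-0.4,0,0,0],[0,0,-0.5,0,0,0],[0,0,-0.5,0,0,0],[0,0.8,-0.3,0,0,0],[0,0.9,-0.3,0,0,0],[0,0.9,0,0,0,0],[0,0.9,0,0,0,0],[0,0,0,0,0,0],[0,0,0,0,0,0]],
])

```text
t: 23.05
eef_pos: [0.4359, -0.4707, 0.2189]
orientation: [[0.983, 0.176, -0.048], [0.176, -0.984, -0.004], [-0.048, -0.004, -0.999]]
wrist_force: [0.4, -0.4, 0.6]
finger_gap: 0.798
gripper_force: 0.0
```

Run:
```python
from h import *
pose()
s,t=both()
for n in["block_hole","drift_grip","bolt_knob"]:
    L=[place_of(c,n) for c in(s,t)]
    if all(L):
        x,e=tri([l[0]["location"] for l in L],(s,t));print(n,x,e[0],MR.T@(x-MO)*1000)
a=cv2.resize(np.array(t["img"])[160:280,240:330,::-1],None,fx=4.4,fy=4.4,interpolation=cv2.INTER_CUBIC)
b=cv2.resize(np.array(s["img"])[200:320,220:310,::-1],None,fx=4.4,fy=4.4,interpolation=cv2.INTER_CUBIC)
cv2.imwrite("pics/end.png",np.hstack([a,b]))
```

```text
t 23.05 tcp [ 0.4359 -0.4707  0.2189] mast mm [ -59.2776 -137.1137  169.9587] rot vs ins deg [  0.2042 -34.2885   0.2163] vs down [ 0.2515 -2.7758  0.1504]
F [ 0.4064 -0.4003  0.5701] Fm [ 0.5777 -0.4666  0.3145] gap 0.7981273480852547 0.0 q [ 0.8705  0.3535 -0.1778  1.4666  0.098   1.3619 -0.713 ]
block_hole [ 0.384  -0.2647  0.076 ] 0.003660377601356603 [-146.1189   74.9141   55.5176]
drift_grip [ 0.3812 -0.2591  0.093 ] 0.004254365680779976 [-138.6851   80.9157   70.9282]
```

View pics/end.png

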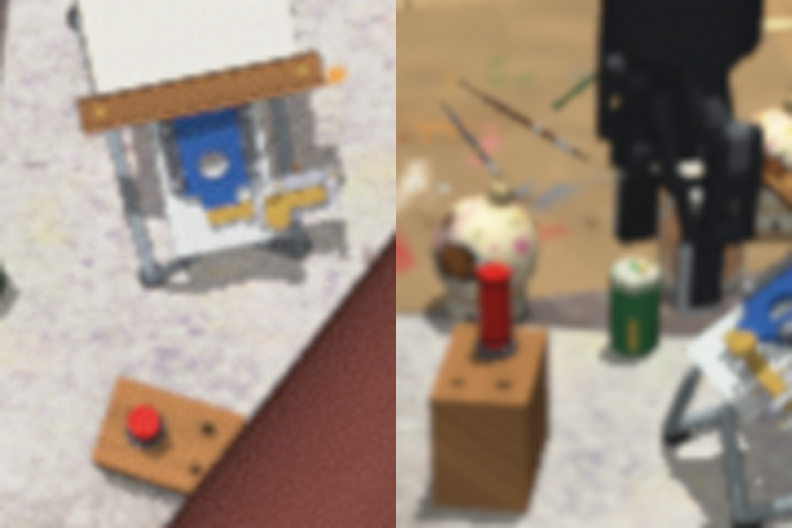

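The drift is upright in the block with its collar seated. The bolt's end shows under the carriage's tail, and the ledge is held up.

```bash
python3 -c "
from station import ticket
print(ticket.job_done())"
```

```text
the job is handed in; nothing more can be done
None
```

The job is handed in at about 23 s of the allowed 56 s, with no verdict returned: the last pictures show the ledge resting on the shot bolt and the drift upright in its block hole with its collar down, and the arm clear; I steered clear of the jars, bauble and palette but did not re-measure them.

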